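# Put three soldering supplies back on their own trays

### The job

The soldering supplies stand on each other's places: put the alcohol dispenser on the square drip tray, the reel of solder on the round dish and the small flat tin on the six-sided plate, each standing upright in the middle of its place. The rubber mat is free for parking one meanwhile. Keep the three upright all the time and do not push the circuit board, the flux jar or the side cutters out of their places.

Things in the scene. Friction and masses are not known exactly. Their poses are not given: they have to be found in the camera images.
- dispenser: White can-shaped alcohol dispenser, closed, with a dished metal top; 62 mm across, 90 mm tall, straight white wall from about 5 to 70 mm up, about 0.2 kg. Origin at the centre of its underside, z up. Starts on the round dish. May be gripped across its diameter in any direction.
- reel: Grey-white reel of solder wire standing on end, 55 mm across the round body, 61 mm tall, about 0.25 kg; a wire end sticks out a little to one side. Origin at its underside; the axis of the round body lies 3 mm from it on the reel's own +y side; z up. Starts on the six-sided plate. May be gripped across its diameter in any direction, solid over its whole height.
- tin: Small flat round metal tin with a red-marked lid, 39 mm across, 17 mm tall, about 0.03 kg. Origin at the centre of its underside, z up. Starts on the square tray. May be gripped across its diameter in any direction.
- square_tray: Square bare steel drip tray, 110 x 110 mm. Fixed to the bench, anywhere in the work area. Floor 4 mm thick; a lip 3 mm thick rises 3 mm above the floor (7 mm above the bench). Origin at the centre of its underside, on the bench; z up. x and y are square to its sides.
- round_dish: Round bare steel dish, 110 mm across. Fixed to the bench, anywhere in the work area. Floor 4 mm thick; a lip 3 mm thick rises 3 mm above the floor (7 mm above the bench). Origin at the centre of its underside, on the bench; z up.
- hex_plate: Six-sided bare steel plate, 110 mm across the flats, 127 mm across the corners. Fixed to the bench, anywhere in the work area. Floor 4 mm thick; a lip 3 mm thick rises 3 mm above the floor (7 mm above the bench). Origin at the centre of its underside, on the bench; z up. x points to the middle of a side.
- spare_mat: Plain flat oblong dark rubber mat, 85 mm along its x by 125 mm along its y, 3 mm thick, no lip, empty at the start; fixed to the bench. Origin at the centre of its underside, z up. A free spot for parking.
- work_board: Bystander: a bare green circuit board with parts on it, 68 x 85 x 16 mm, lying loose on the bench. Origin at the centre of its underside.
- flux_jar: Bystander: a small glass jar with a brush handle sticking out, 55 x 74 mm over all, 115 mm tall, loose, to the robot's right of the work. Origin at its underside, about 10 mm off the jar's axis, which lies on its own +y side.
- cutters: Bystander: red-handled side cutters, 40 x 114 x 9 mm, lying loose, to the robot's left of the work. Origin at the centre of the underside.
Things that resemble listed ones, but are neither listed nor needed, are in the scene too. Leave any orange look-alike of the reel alone.

How it is judged:
By the outcome, as a careful person would: the job done as asked, in the order asked, and still so for the second after the job is handed in, with the robot touching nothing.
It also fails if it takes over 104 s, if anything falls off the work surface, if the arm or the gripper's body presses on something with over 40 N, if the wrist force passes 120 N, or if a joint passes its speed limit or range.

### The arm

A 6-joint arm with a two-finger parallel gripper is mounted at the origin on a cart in front of the work surface, level with it; the furniture and walls round the work are solid. World frame = base frame: x ahead of the robot, y to its left, z up, the work surface at z = 0. Lengths are in m, angles in rad, forces in N, time in s.
With the tool pointing down it reaches from about 0.325 to 0.875 m from the base axis. Payload 4.4 kg.
Tool frame: the origin (TCP) lies midway between the tips of the shut fingers; the grasp point (between the pads) lies 19 mm behind it (r.pinch_z is the distance from the TCP to the grasp point, in m); z points along the fingers, y is the line along which they close (so a half turn about z gives the same grasp; the last joint's range is limited). The gripper opens to 85 mm and grips with 20 to 120 N. Pads are 22 mm wide; open, the fingers measure 114 mm over their backs; the gripper's body (76 mm by 85 mm) begins 54 mm behind the grasp point. The pads swing forward as they close: fully open they stand 13 mm farther back than shut.
Start: joints at [-1.494, 0.207, 1.542, -0, 1.393, -0.15], TCP at [0.13, -0.56, 0.231] pointing down, gripper open.
Joint ranges: [-2.73, 2.73], [-0.86, 2.22], [0.23, 2.46], [-1.11, 4.25], [0.08, 2.63], [-2.82, 2.82]. Speed limits (rad/s): [2.79, 2.79, 3.14, 3.14, 3.14, 3.14].

### API

Orientations are given as [roll, pitch, yaw] about the fixed x, y, z axes, in that order (R = Rz(yaw) Ry(pitch) Rx(roll)).
In Python, from workcell import r gives the robot as it stands.
- The arm moves only by the shell command python3 -m crank 'ROWS' [FORCE]. ROWS is JSON, a list of rows, each an object with "linear": the shift along the tool's x, y, z in m, a list of three; "rot": the turn, a rotation vector about the tool's x, y, z in rad, a list of three; "jaw": the finger opening in m, from 0 to 0.0854. In form: [{"linear": [tx, ty, tz], "rot": [rx, ry, rz], "jaw": jaw}, ...]. A call has exactly 5 rows; each row is the pose to reach, as a shift and turn from the pose commanded when the call began, along the tool's axes at that moment; what a row does not reach only later rows make up. A row lasts 1/8 s, in which the tool goes at most 62.5 mm and 10.7 degrees, less where a joint would pass 70% of its speed; a pose out of reach is approached as far as the arm can. A call with a gripper value outside its range is refused whole. The fingers move at their own pace and stop on an object; FORCE is the grip in N (left out, the last holds). Time passes only in rows, so rows that repeat a pose let the fingers close, or fill a call up. It gives the time, the measured TCP pose, the force, the opening and the grip force at its end, in the units of the state.
- r.read_state(): the state, without advancing time (a new reading comes with each control period).
- r.snapshot(name): name is "scene" or "top" or "wrist"; returns the picture (384x512x3 uint8, blue, green, red); there is no depth.
- r.camera_params(name): a dict with "intrinsics" (3x3 intrinsics, pixels), "extrinsics" (4x4, takes a point from camera to world coordinates). Camera axes: x right, y down, z forward; pixel columns grow to the right and rows downward; lengths in m; the calibration is good to about 2 mm. A picture is of the moment at which its call begins: read the wrist's pose just before it. camera_params takes no time and is no camera call; for the wrist camera it gives the pose at the moment of the call.
- r.hand_in(): hands the job in; it is judged then, once.
The state is a dict: "time_s": time; "qpos": joint angles; "dq": joint speeds; "effort": joint torques, N m; "eef_pos": TCP position; "eef_rot": TCP orientation; "wrist_force": force on the tool from outside, world axes, zero at the start; "ft_torque": the same for the moment, N m; "gripper_width": finger opening in m; "grasp_force": force on a finger pad.
Only numpy, scipy, OpenCV 4.12 (cv2) and the standard library are available. Lean on these libraries where they do the work, as an engineer would, in place of code of your own. Each camera call takes 0.05 s, during which the arm holds its last target. There are 200 camera calls.

## Working session

There is one attempt and no reset: what is moved stays moved. The work goes in short steps, Python scripts to look and compute and a shell command to move; the robot and the scene stay as the last step left them, time stands still between calls to the robot, and variables do not carry over. Pictures are saved under pics/ and viewed, at most 16 in all, crops included, and the job is handed in when it is done.

```bash
mkdir -p pics; ls; python3 - <<'E'
from workcell import r
import cv2,numpy as np
np.set_printoptions(precision=4,suppress=True)
for n in("top","scene"):
    im=r.snapshot(n); cv2.imwrite(f"pics/{n}0.png",im)
    c=r.camera_params(n); print(n,c["intrinsics"],c["extrinsics"])
s=r.read_state(); print(s, r.pinch_z)
E
```

```text
pics
top [[380.8445   0.     255.5314]
 [  0.     380.8445 195.3177]
 [  0.       0.       1.    ]] [[-0.0021 -0.983   0.1838  0.329 ]
 [-0.9999  0.0039  0.0093  0.1015]
 [-0.0099 -0.1838 -0.9829  1.3718]
 [ 0.      0.      0.      1.    ]]
scene [[368.4323   0.     252.3828]
 [  0.     368.4323 188.8273]
 [  0.       0.       1.    ]] [[-0.6148 -0.4285  0.6621 -0.1125]
 [-0.7884  0.315  -0.5283  0.6411]
 [ 0.0178 -0.8469 -0.5315  0.5724]
 [ 0.      0.      0.      1.    ]]
{'time_s': 0.1, 'qpos': array([-1.4935,  0.2074,  1.5429,  0.    ,  1.3935, -0.1505]), 'dq': array([-0.0003, -0.0023, -0.003 ,  0.0006,  0.0003, -0.001 ]), 'effort': array([ -0.0009, -38.4094, -29.2548,  -0.0002,   0.0049,  -0.    ]), 'eef_pos': array([ 0.1298, -0.5594,  0.2302]), 'eef_rot': array([-3.1395, -0.0003,  0.2278]), 'wrist_force': array([0.0947, 0.2842, 0.007 ]), 'ft_torque': array([-0.0373,  0.0286,  0.0394]), 'grasp_force': 0.0, 'gripper_width': 0.08532113352519222} 0.0187
```

View pics/top0.png

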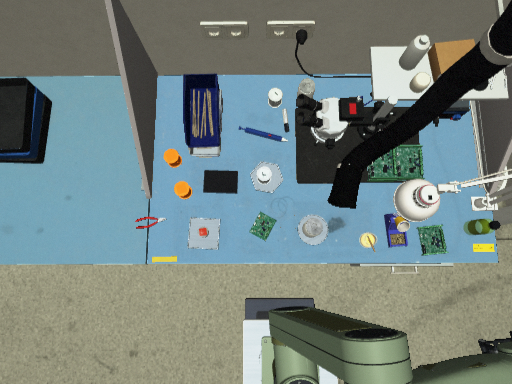

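View pics/scene0.png

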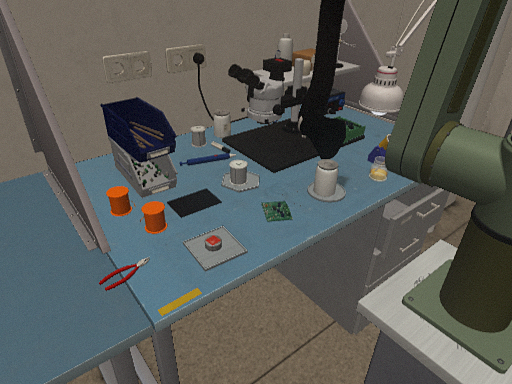

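Top view: tin on the square tray (204,232), white reel on the hex plate (264,175), dispenser on the round dish (312,229), mat (220,181), board (263,225), flux jar (368,240), cutters (150,222). 
Possible mix-ups:
- Reel: orange reels (172,157) and (182,189), white can/reel at the back (275,97). I choose the one on the hex plate (264,175).
- Dispenser: white bottles at (417,48) and (420,80), back can (275,97). I choose the one on the dish (312,229).
- Tin: only the red one (204,232).
- The black extractor nozzle near (343,200) is an obstacle.

```bash
cat > h.py <<'E'
from workcell import r
import cv2,numpy as np
from scipy.spatial.transform import Rotation as R
np.set_printoptions(precision=4,suppress=True)
def ray(c,px):
    K,E=c["intrinsics"],c["extrinsics"]
    d=E[:3,:3]@np.linalg.inv(K)@np.array([px[0],px[1],1.]); return E[:3,3],d
def p2w(c,px,z):
    o,d=ray(c,px); return o+d*(z-o[2])/d[2]
def w2p(c,P):
    E=np.linalg.inv(c["extrinsics"]); q=c["intrinsics"]@(E[:3,:3]@np.asarray(P,float)+E[:3,3]); return q[:2]/q[2]
def tri(c1,p1,c2,p2):
    o1,d1=ray(c1,p1);o2,d2=ray(c2,p2)
    A=np.stack([d1,-d2],1); t=np.linalg.lstsq(A,o2-o1,rcond=None)[0]
    a,b=o1+t[0]*d1,o2+t[1]*d2; return (a+b)/2,np.linalg.norm(a-b)
def go(P,yaw=None):
    "shift and turn in tool axes from commanded(measured) pose to TCP P, pointing down, yaw"
    s=r.read_state(); M=R.from_euler('xyz',s["eef_rot"])
    y=s["eef_rot"][2] if yaw is None else yaw
    T=R.from_euler('xyz',[np.pi,0,y])
    return M.inv().apply(np.asarray(P)-s["eef_pos"]),(M.inv()*T).as_rotvec()
E
python3 - <<'E'
from h import *
t,s=r.camera_params("top"),r.camera_params("scene")
for n,p,z in[("tray",(204,233),.005),("tin",(204,231.5),.021),("hex",(267,178),.005),("reel",(264,174),.065),("dish",(312.5,230),.005),("disp",(312,228),.09),("mat",(220.5,181.5),.003),("board",(263,225),.01),("jar",(368,240),.03),("cut",(150,222),.005)]:
    print(n,p2w(t,p,z))
print("nozzle",tri(t,(343,207),s,(327,158)),tri(t,(345,150),s,(325,100)))
im=cv2.imread("pics/top0.png")[140:265,140:390]
cv2.imwrite("pics/topc.png",cv2.resize(im,None,fx=3.2,fy=3.2,interpolation=cv2.INTER_CUBIC))
st=r.read_state(); w=r.camera_params("wrist")
M=R.from_euler('xyz',st["eef_rot"]).as_matrix()
print(w["intrinsics"]); print("cam in tool",M.T@(w["extrinsics"][:3,3]-st["eef_pos"]),M.T@w["extrinsics"][:3,:3])
E
```

```text
tray [0.4477 0.2997 0.005 ]
tin [0.4516 0.2975 0.021 ]
hex [0.6492 0.072  0.005 ]
reel [0.6497 0.0838 0.065 ]
dish [ 0.4573 -0.0896  0.005 ]
disp [ 0.456  -0.0762  0.09  ]
mat [0.6372 0.2434 0.003 ]
board [0.4753 0.0878 0.01  ]
jar [ 0.4193 -0.2789  0.03  ]
cut [0.4879 0.496  0.005 ]
nozzle (array([ 0.5409, -0.1873,  0.0463]), np.float64(0.01818537860173866)) (array([ 0.6563, -0.1979,  0.2075]), np.float64(0.08783197897413085))
[[306.1772   0.     258.7436]
 [  0.     306.1772 193.5549]
 [  0.       0.       1.    ]]
cam in tool [ 0.0707  0.0011 -0.1407] [[-0.0012 -0.9602 -0.2791]
 [ 1.     -0.001  -0.0008]
 [ 0.0005 -0.2791  0.9602]]
```

View pics/topc.png

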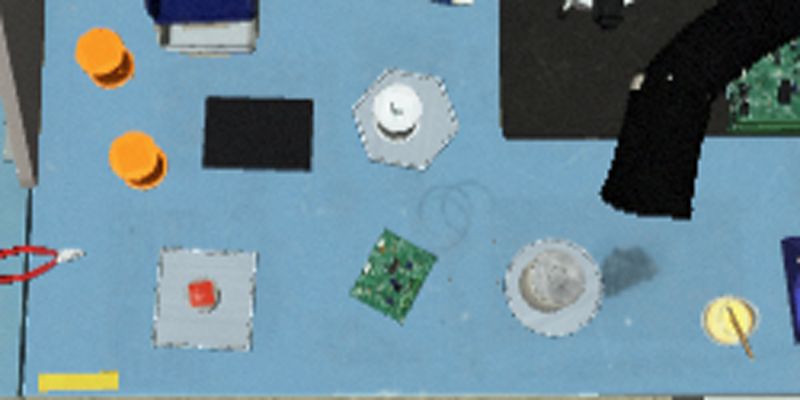

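The crop confirms the choices: reel on the hex plate (~400,110 in the crop), dispenser on the dish (~553,278), red tin on the tray (~203,295). The orange reels (105,50) and (137,158) stay where they are.

```bash
python3 - <<'E'
from h import *
print(go([.40,.05,.25],1.57)); print(go([.27,-.26,.25],1.0))
E
```

```text
(array([ 0.4009, -0.5327, -0.0185]), array([-0.0016, -0.0017, -1.3422]))
(array([ 0.2042, -0.2601, -0.0192]), array([-0.0019, -0.0012, -0.7722]))
```

```bash
python3 -m crank '[{"linear":[0.04,-0.053,-0.01],"rot":[0,0,-0.16],"jaw":0.085},{"linear":[0.08,-0.105,-0.02],"rot":[0,0,-0.32],"jaw":0.085},{"linear":[0.12,-0.158,-0.02],"rot":[0,0,-0.48],"jaw":0.085},{"linear":[0.16,-0.21,-0.02],"rot":[0,0,-0.64],"jaw":0.085},{"linear":[0.20,-0.26,-0.02],"rot":[0,0,-0.79],"jaw":0.085}]'
python3 -c "
from h import *
print(go([.40,.05,.25],1.57))"
```

```text
time_s: 0.72
eef_pos: [0.259, -0.2749, 0.2509]
eef_rot: [3.141, -0.0, 1.022]
wrist_force: [0.4, 0.2, 0.8]
gripper_width: 0.085
grasp_force: 0.0
(array([ 0.3508, -0.0493,  0.0011]), array([ 0.0003, -0.0004, -0.5482]))
```

```bash
python3 -m crank '[{"linear":[0.06,-0.01,0],"rot":[0,0,-0.14],"jaw":0.085},{"linear":[0.12,-0.02,0],"rot":[0,0,-0.28],"jaw":0.085},{"linear":[0.18,-0.03,0],"rot":[0,0,-0.42],"jaw":0.085},{"linear":[0.24,-0.04,0],"rot":[0,0,-0.55],"jaw":0.085},{"linear":[0.29,-0.05,0],"rot":[0,0,-0.55],"jaw":0.085}]'
python3 -m crank '[{"linear":[0.05,0.0,0],"rot":[0,0,0],"jaw":0.085},{"linear":[0.05,0.0,0],"rot":[0,0,0],"jaw":0.085},{"linear":[0.05,0.0,0],"rot":[0,0,0],"jaw":0.085},{"linear":[0.05,0.0,0],"rot":[0,0,0],"jaw":0.085},{"linear":[0.05,0.0,0],"rot":[0,0,0],"jaw":0.085}]'
cat > snap.py <<'E'
import sys,json
from h import *
w=r.camera_params("wrist"); im=r.snapshot("wrist"); n=sys.argv[1]
cv2.imwrite(f"pics/{n}.png",im); np.savez(f"pics/{n}.npz",intrinsics=w["intrinsics"],extrinsics=w["extrinsics"])
E
python3 snap.py w1
```

```text
time_s: 1.35
eef_pos: [0.3686, -0.0018, 0.2512]
eef_rot: [3.141, 0.0, 1.57]
wrist_force: [0.6, -0.3, -0.3]
gripper_width: 0.0852
grasp_force: 0.0
time_s: 1.98
eef_pos: [0.3687, 0.0449, 0.2513]
eef_rot: [3.142, 0.0, 1.565]
wrist_force: [0.7, 1.0, 0.4]
gripper_width: 0.0852
grasp_force: 0.0
```

View pics/w1.png

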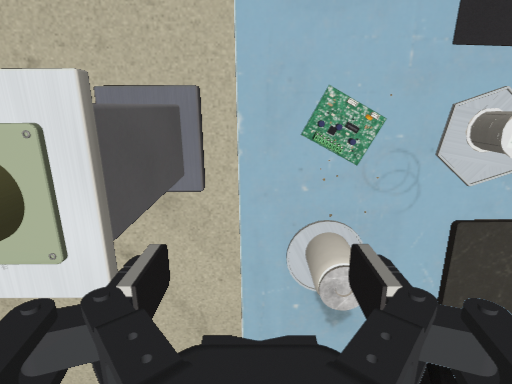

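The wrist view shows the dish with the dispenser at (325,256), the board (343,125), and the hex plate with the reel (485,136). I'm moving to a better viewpoint over the middle.

```bash
python3 -m crank '[{"linear":[0.035,0.05,-0.02],"rot":[0,0,0],"jaw":0.085},{"linear":[0.07,0.10,-0.04],"rot":[0,0,0],"jaw":0.085},{"linear":[0.105,0.15,-0.05],"rot":[0,0,0],"jaw":0.085},{"linear":[0.105,0.15,-0.05],"rot":[0,0,0],"jaw":0.085},{"linear":[0.105,0.15,-0.05],"rot":[0,0,0],"jaw":0.085}]'
python3 snap.py w2
```

```text
time_s: 2.65
eef_pos: [0.5186, 0.1498, 0.3005]
eef_rot: [-3.139, 0.001, 1.567]
wrist_force: [-0.6, -1.1, 0.6]
gripper_width: 0.0849
grasp_force: 0.0
```

View pics/w2.png

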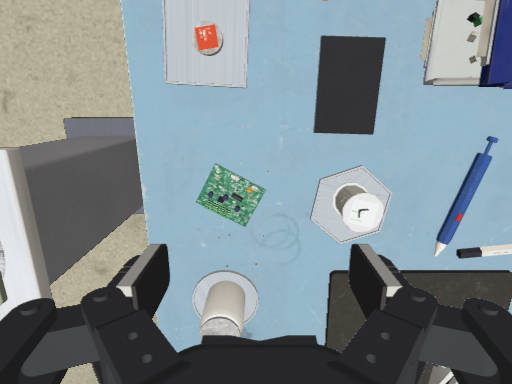

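The view shows the tin (208,38) on the tray, which is cut off at the top edge. It also shows the mat (349,85), the board (231,195), the hex plate (351,204) with the reel top at (363,212), and the dish (225,298).

```bash
cat > seg.py <<'E'
from h import *
def load(n): return cv2.imread(f"pics/{n}.png"),dict(np.load(f"pics/{n}.npz"))
def hull(n,roi,test,z):
    im,c=load(n); x0,y0,x1,y1=roi; sub=cv2.cvtColor(im,cv2.COLOR_BGR2HSV)[y0:y1,x0:x1].astype(int)
    m=cv2.morphologyEx(test(sub).astype(np.uint8),cv2.MORPH_OPEN,np.ones((3,3)))
    cs,_=cv2.findContours(m,cv2.RETR_EXTERNAL,cv2.CHAIN_APPROX_NONE)
    k=max(cs,key=cv2.contourArea)[:,0]+[x0,y0]
    P=np.array([p2w(c,q,z)[:2] for q in k]); H=cv2.convexHull((P*1e3).astype(np.float32))
    M=cv2.moments(H); (cx,cy),(a,b),an=cv2.minAreaRect(H)
    return np.round([M["m10"]/M["m00"],M["m01"]/M["m00"]],1),np.round([cx,cy,a,b,an],1),np.round(cv2.minEnclosingCircle(H)[0]+(cv2.minEnclosingCircle(H)[1],),1)
low=lambda s:s[...,1]<70
dark=lambda s:s[...,2]<60
red=lambda s:((s[...,0]<12)|(s[...,0]>168))&(s[...,1]>120)
green=lambda s:(s[...,0]>45)&(s[...,0]<92)&(s[...,1]>60)
white=lambda s:(s[...,2]>200)&(s[...,1]<40)
E
python3 - <<'E'
from seg import *
print("hex",*hull("w2",(300,155,402,252),low,.006))
print("reeltop",*hull("w2",(330,180,395,240),white,.065))
print("mat",*hull("w2",(305,25,395,145),dark,.003))
print("tinred",*hull("w2",(180,10,240,65),red,.021))
print("board",*hull("w2",(185,155,280,235),green,.003))
print("dish",*hull("w1",(275,200,375,300),low,.006))
E
```

```text
hex [654.6  73.6] [658.   74.8 150.8 163.2  89.8] [658.   74.8 111.1]
reeltop [645.5  87.8] [647.2  88.   74.   80.4   3.4] [644.7  86.9  44.8]
mat [639.  242.2] [639.  242.2 122.2  82.1  88.1] [639.  242.2  73. ]
tinred [453.1 300.7] [453.1 300.7  25.1  25.3   8. ] [453.2 300.9  16.8]
board [469.2  87.1] [474.6  89.   68.6  84.5  61.3] [475.8  87.5  49.5]
dish [459.  -83.5] [462.3 -82.2 144.2 153.2   0.4] [462.3 -82.2 105.2]
```

```bash
python3 - <<'E'
from seg import *
im,_=load("w2"); h=cv2.cvtColor(im,cv2.COLOR_BGR2HSV)
for p in [(300,190),(325,215),(380,200),(335,230),(363,218),(375,205),(355,195),(345,210),(240,280),(200,300),(175,285),(225,310)]: print(p,h[p[1],p[0]])
E
python3 -m crank '[{"linear":[0.05,-0.02,0],"rot":[0,0,0],"jaw":0.055},{"linear":[0.10,-0.05,0.02],"rot":[0,0,0],"jaw":0.055},{"linear":[0.15,-0.07,0.05],"rot":[0,0,0],"jaw":0.055},{"linear":[0.15,-0.07,0.1],"rot":[0,0,0],"jaw":0.055},{"linear":[0.15,-0.07,0.1],"rot":[0,0,0],"jaw":0.055}]'
python3 snap.py w3
```

```text
(300, 190) [100  61 200]
(325, 215) [103  15 205]
(380, 200) [100   4 206]
(335, 230) [101  14 202]
(363, 218) [ 70   3 243]
(375, 205) [ 70   3 243]
(355, 195) [ 23  10 208]
(345, 210) [  0   0 232]
(240, 280) [104  14 206]
(200, 300) [101  13 208]
(175, 285) [100  64 200]
(225, 310) [ 21  20 206]
time_s: 3.32
eef_pos: [0.445, 0.2985, 0.1974]
eef_rot: [-3.133, 0.005, 1.568]
wrist_force: [-0.3, -0.3, -0.2]
gripper_width: 0.055
grasp_force: 0.0
```

View pics/w3.png

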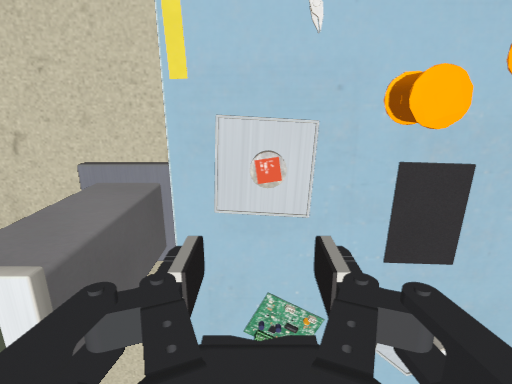

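```bash
sed -i 's/^low=.*/low=lambda s:s[...,1]<35/; s/^white=.*/white=lambda s:(s[...,2]>236)\&(s[...,1]<20)/' seg.py; python3 - <<'E'
from seg import *
print("tray",*hull("w3",(200,105,330,225),low,.006))
print("tinred",*hull("w3",(240,140,300,200),red,.021))
print("hex",*hull("w2",(300,155,402,252),low,.006))
print("reeltop",*hull("w2",(330,180,395,240),white,.065))
print("dish",*hull("w1",(275,200,375,300),low,.006))
im,c=load("w3"); print("tin eye",p2w(c,(268.5,169),.021)); print("tcp px",w2p(c,(.453,.3,.021)))
cv2.imwrite("pics/tin.png",cv2.resize(im[135:205,230:310],None,fx=7,fy=7,interpolation=cv2.INTER_CUBIC))
E
```

```text
tray [449.  300.3] [449.  300.4 109.5 109.4  86.7] [449.3 300.3  76.4]
tinred [452.7 301.4] [452.8 301.3  25.3  25.5   8.5] [452.9 301.3  17.4]
hex [654.6  74. ] [654.6  74.  123.5 110.8  19. ] [654.3  74.1  62.7]
reeltop [653.2  83.8] [653.   83.6  33.7  33.7  78.2] [652.8  84.1  22.6]
dish [471.  -99.6] [470.5 -96.4 122.9 129.8  89.6] [ 478.7 -103.8   78.4]
tin eye [0.4536 0.3025 0.021 ]
tcp px [267.9473 171.3732]
```

View pics/tin.png

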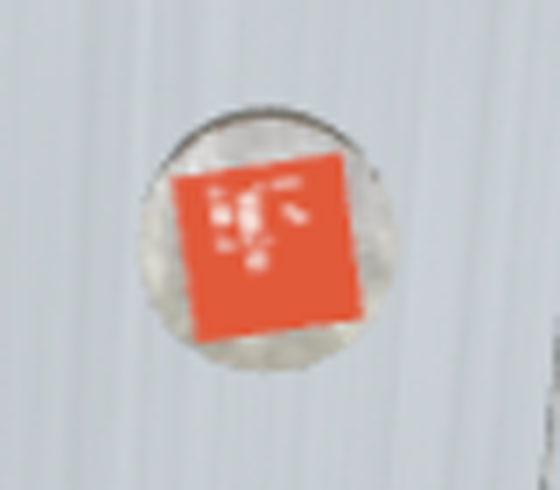

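Tin top is centred at about (268.3,169.8) in w3, which is (0.4535, 0.3015). The tray is at (0.449,0.300), the hex plate at (0.6546,0.074) and the mat at (0.639,0.242). I'm going down on the tin.

```bash
python3 -m crank '[{"linear":[0.002,0.006,0.05],"rot":[0,0,0],"jaw":0.055},{"linear":[0.002,0.006,0.10],"rot":[0,0,0],"jaw":0.055},{"linear":[0.002,0.006,0.15],"rot":[0,0,0],"jaw":0.055},{"linear":[0.002,0.006,0.15],"rot":[0,0,0],"jaw":0.055},{"linear":[0.002,0.006,0.15],"rot":[0,0,0],"jaw":0.055}]' 40
python3 -c "
from h import *
print(go([.4535,.3015,.006],1.57))"
```

```text
time_s: 4.0
eef_pos: [0.4583, 0.3033, 0.0547]
eef_rot: [3.136, -0.002, 1.566]
wrist_force: [0.2, -0.5, 1.0]
gripper_width: 0.0553
grasp_force: 0.0
(array([-0.0019, -0.0051,  0.0487]), array([ 0.0052, -0.0024, -0.0035]))
```

```bash
python3 -m crank '[{"linear":[0,-0.003,0.01],"rot":[0,0,0],"jaw":0.055},{"linear":[0,-0.003,0.01],"rot":[0,0,0],"jaw":0.055},{"linear":[0,-0.003,0.01],"rot":[0,0,0],"jaw":0.055},{"linear":[0,-0.003,0.01],"rot":[0,0,0],"jaw":0.055},{"linear":[0,-0.003,0.01],"rot":[0,0,0],"jaw":0.055}]' 40
python3 -c "
from h import *
print(go([.4535,.3015,.006],1.57))"
```

```text
time_s: 4.62
eef_pos: [0.4525, 0.3029, 0.0414]
eef_rot: [3.141, -0.0, 1.568]
wrist_force: [0.2, 0.6, 0.3]
gripper_width: 0.0553
grasp_force: 0.0
(array([-0.0014,  0.001 ,  0.0354]), array([ 0.0002, -0.0001, -0.0021]))
```

```bash
python3 -m crank '[{"linear":[-0.001,0.001,0.02],"rot":[0,0,0],"jaw":0.055},{"linear":[-0.001,0.001,0.035],"rot":[0,0,0],"jaw":0.055},{"linear":[-0.001,0.001,0.035],"rot":[0,0,0],"jaw":0.055},{"linear":[-0.001,0.001,0.035],"rot":[0,0,0],"jaw":0.055},{"linear":[-0.001,0.001,0.035],"rot":[0,0,0],"jaw":0.055}]' 40
python3 -m crank '[{"linear":[0,0,0],"rot":[0,0,0],"jaw":0.035},{"linear":[0,0,0],"rot":[0,0,0],"jaw":0.03},{"linear":[0,0,0],"rot":[0,0,0],"jaw":0.03},{"linear":[0,0,0],"rot":[0,0,0],"jaw":0.03},{"linear":[0,0,0],"rot":[0,0,0],"jaw":0.03}]' 40
```

```text
time_s: 5.25
eef_pos: [0.454, 0.3021, 0.007]
eef_rot: [3.14, -0.001, 1.568]
wrist_force: [0.5, -0.2, -0.6]
gripper_width: 0.0551
grasp_force: 0.0
time_s: 5.88
eef_pos: [0.4542, 0.3022, 0.0072]
eef_rot: [3.14, -0.001, 1.568]
wrist_force: [-0.6, -0.1, 5.8]
gripper_width: 0.0365
grasp_force: 40.4
```

```bash
python3 -m crank '[{"linear":[0,0,-0.02],"rot":[0,0,0],"jaw":0.03},{"linear":[0,0,-0.06],"rot":[0,0,0],"jaw":0.03},{"linear":[-0.02,0.05,-0.08],"rot":[0,0,0],"jaw":0.03},{"linear":[-0.04,0.09,-0.08],"rot":[0,0,0],"jaw":0.03},{"linear":[-0.06,0.14,-0.08],"rot":[0,0,0],"jaw":0.03}]' 40
python3 -m crank '[{"linear":[0,0.025,0],"rot":[0,0,0],"jaw":0.03},{"linear":[-0.005,0.045,0],"rot":[0,0,0],"jaw":0.03},{"linear":[-0.005,0.045,0],"rot":[0,0,0],"jaw":0.03},{"linear":[-0.005,0.045,0.02],"rot":[0,0,0],"jaw":0.03},{"linear":[-0.005,0.045,0.02],"rot":[0,0,0],"jaw":0.03}]' 40
python3 -c "
from h import *
print(go([.639,.237,.006],1.57))"
```

```text
time_s: 6.5
eef_pos: [0.5937, 0.2409, 0.0862]
eef_rot: [-3.141, -0.0, 1.569]
wrist_force: [-0.1, 0.8, -0.1]
gripper_width: 0.0367
grasp_force: 40.3
time_s: 7.12
eef_pos: [0.6344, 0.236, 0.0625]
eef_rot: [-3.134, 0.002, 1.569]
wrist_force: [-0.7, 0.2, -0.7]
gripper_width: 0.0369
grasp_force: 40.3
(array([0.0011, 0.0051, 0.0565]), array([-0.0075,  0.0016, -0.0014]))
```

```bash
python3 -m crank '[{"linear":[0,0.002,0.03],"rot":[0,0,0],"jaw":0.03},{"linear":[0,0.002,0.045],"rot":[0,0,0],"jaw":0.03},{"linear":[0,0.002,0.054],"rot":[0,0,0],"jaw":0.03},{"linear":[0,0.002,0.054],"rot":[0,0,0],"jaw":0.03},{"linear":[0,0.002,0.054],"rot":[0,0,0],"jaw":0.03}]' 40
python3 -m crank '[{"linear":[0,0,0],"rot":[0,0,0],"jaw":0.03},{"linear":[0,0,0],"rot":[0,0,0],"jaw":0.03},{"linear":[0,0,0],"rot":[0,0,0],"jaw":0.03},{"linear":[0,0,0],"rot":[0,0,0],"jaw":0.03},{"linear":[0,0,0],"rot":[0,0,0],"jaw":0.03}]' 40
```

```text
time_s: 7.75
eef_pos: [0.6409, 0.2364, 0.0133]
eef_rot: [3.14, -0.0, 1.568]
wrist_force: [0.5, -0.9, -0.6]
gripper_width: 0.0369
grasp_force: 40.3
time_s: 8.38
eef_pos: [0.6401, 0.2362, 0.0122]
eef_rot: [-3.141, -0.0, 1.568]
wrist_force: [-0.9, -0.8, 0.0]
gripper_width: 0.037
grasp_force: 40.3
```

```bash
python3 -m crank '[{"linear":[0,0,0.003],"rot":[0,0,0],"jaw":0.03},{"linear":[0,0,0.006],"rot":[0,0,0],"jaw":0.03},{"linear":[0,0,0.006],"rot":[0,0,0],"jaw":0.03},{"linear":[0,0,0.006],"rot":[0,0,0],"jaw":0.03},{"linear":[0,0,0.006],"rot":[0,0,0],"jaw":0.03}]' 40
python3 -m crank '[{"linear":[0,0,0],"rot":[0,0,0],"jaw":0.045},{"linear":[0,0,0],"rot":[0,0,0],"jaw":0.055},{"linear":[0,0,0],"rot":[0,0,0],"jaw":0.055},{"linear":[0,0,-0.02],"rot":[0,0,0],"jaw":0.055},{"linear":[0,0,-0.06],"rot":[0,0,0],"jaw":0.055}]' 40
```

```text
time_s: 9.0
eef_pos: [0.6402, 0.2362, 0.0063]
eef_rot: [3.142, -0.0, 1.568]
wrist_force: [-0.6, -0.5, 1.7]
gripper_width: 0.0364
grasp_force: 40.5
time_s: 9.62
eef_pos: [0.6386, 0.2358, 0.0656]
eef_rot: [-3.137, 0.001, 1.568]
wrist_force: [-0.1, 0.8, -0.8]
gripper_width: 0.0547
grasp_force: 0.0
```

```bash
python3 -m crank '[{"linear":[0,0,-0.06],"rot":[0,0,0],"jaw":0.085},{"linear":[0,0,-0.11],"rot":[0,0,0],"jaw":0.085},{"linear":[-0.04,-0.03,-0.15],"rot":[0,0,0],"jaw":0.085},{"linear":[-0.09,-0.06,-0.18],"rot":[0,0,0],"jaw":0.085},{"linear":[-0.14,-0.09,-0.18],"rot":[0,0,0],"jaw":0.085}]' 40
python3 -m crank '[{"linear":[-0.04,-0.03,0],"rot":[0,0,0],"jaw":0.085},{"linear":[-0.08,-0.06,0],"rot":[0,0,0],"jaw":0.085},{"linear":[-0.11,-0.09,0],"rot":[0,0,0],"jaw":0.085},{"linear":[-0.11,-0.09,0],"rot":[0,0,0],"jaw":0.085},{"linear":[-0.11,-0.09,0],"rot":[0,0,0],"jaw":0.085}]' 40
python3 snap.py w4
```

```text
time_s: 10.25
eef_pos: [0.5513, 0.0956, 0.2518]
eef_rot: [3.132, 0.0, 1.569]
wrist_force: [0.8, -0.1, 1.4]
gripper_width: 0.085
grasp_force: 0.0
time_s: 10.88
eef_pos: [0.4602, -0.0131, 0.2476]
eef_rot: [3.139, 0.0, 1.567]
wrist_force: [0.5, 0.0, 0.7]
gripper_width: 0.0852
grasp_force: 0.0
```

View pics/w4.png

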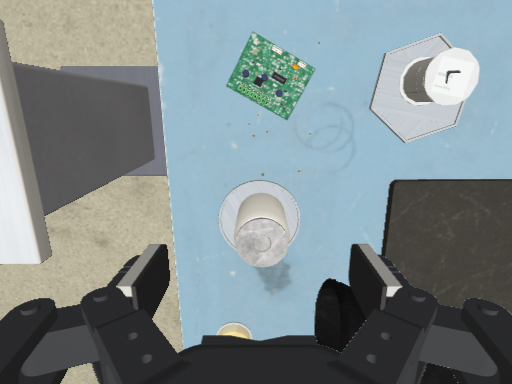

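The dispenser top is at (262,241), the dish outline spans x 219..300 with its top at row 180, and the nozzle edge is at (320,283).

```bash
python3 - <<'E'
from seg import *
from scipy.optimize import least_squares
im,c=load("w4"); h=cv2.cvtColor(im,cv2.COLOR_BGR2HSV)
m=(h[...,1]<35).astype(np.uint8); sub=m[170:240,205:315]
k=max(cv2.findContours(sub,0,1)[0],key=cv2.contourArea)[:,0]+[205,170]; k=k[k[:,1]<228]
P=np.array([p2w(c,q,.007)[:2] for q in k])
print("dish",least_squares(lambda v:np.hypot(*(P-v[:2]).T)-v[2],[.46,-.085,.055],loss="soft_l1",f_scale=.001).x)
print("dispenser top",p2w(c,(262,241.5),.088),p2w(c,(235.5,241),.088),p2w(c,(289,241),.088))
print("hex",*hull("w4",(365,28,480,148),low,.006))
t=r.camera_params("top")
print("nozzle corner",tri(t,(328,202),c,(320,283)))
print("reel top",p2w(c,(452,76),.065))
E
```

```text
dish [ 0.461  -0.0894  0.0536]
dispenser top [ 0.4637 -0.0838  0.088 ] [ 0.4354 -0.083   0.088 ] [ 0.4926 -0.0834  0.088 ]
hex [656.7  73.8] [656.6  73.3 130.9 109.4  18.8] [656.   75.   65.5]
nozzle corner (array([ 0.5367, -0.1344,  0.0878]), np.float64(0.016331775764733138))
reel top [0.6524 0.0832 0.065 ]
```

```bash
python3 -m crank '[{"linear":[-0.04,0.003,0.03],"rot":[0,0,0],"jaw":0.085},{"linear":[-0.07,0.003,0.06],"rot":[0,0,0],"jaw":0.085},{"linear":[-0.07,0.003,0.10],"rot":[0,0,0],"jaw":0.085},{"linear":[-0.07,0.003,0.11],"rot":[0,0,0],"jaw":0.085},{"linear":[-0.07,0.003,0.11],"rot":[0,0,0],"jaw":0.085}]' 50
python3 -m crank '[{"linear":[0,0,0],"rot":[0,0,0],"jaw":0.085},{"linear":[0,0,0],"rot":[0,0,0],"jaw":0.085},{"linear":[0,0,0],"rot":[0,0,0],"jaw":0.085},{"linear":[0,0,0],"rot":[0,0,0],"jaw":0.085},{"linear":[0,0,0],"rot":[0,0,0],"jaw":0.085}]' 50
python3 -c "
from h import *
print(go([.4637,-.0834,.036],1.57))"
```

```text
time_s: 11.55
eef_pos: [0.4626, -0.0825, 0.1362]
eef_rot: [-3.141, -0.0, 1.569]
wrist_force: [0.1, 0.2, 0.1]
gripper_width: 0.0847
grasp_force: 0.0
time_s: 12.18
eef_pos: [0.4622, -0.0833, 0.1364]
eef_rot: [3.141, 0.0, 1.568]
wrist_force: [0.6, 0.5, -0.2]
gripper_width: 0.0849
grasp_force: 0.0
(array([-0.0001,  0.0014,  0.1004]), array([ 0.0002,  0.0001, -0.0022]))
```

```bash
python3 -m crank '[{"linear":[0,0.0015,0.03],"rot":[0,0,0],"jaw":0.085},{"linear":[0,0.0015,0.06],"rot":[0,0,0],"jaw":0.085},{"linear":[0,0.0015,0.085],"rot":[0,0,0],"jaw":0.085},{"linear":[0,0.0015,0.10],"rot":[0,0,0],"jaw":0.085},{"linear":[0,0.0015,0.10],"rot":[0,0,0],"jaw":0.085}]' 50
python3 -m crank '[{"linear":[0,0,0],"rot":[0,0,0],"jaw":0.07},{"linear":[0,0,0],"rot":[0,0,0],"jaw":0.06},{"linear":[0,0,0],"rot":[0,0,0],"jaw":0.055},{"linear":[0,0,0],"rot":[0,0,0],"jaw":0.05},{"linear":[0,0,0],"rot":[0,0,0],"jaw":0.05}]' 50
```

```text
time_s: 12.8
eef_pos: [0.4628, -0.083, 0.0353]
eef_rot: [-3.139, -0.001, 1.568]
wrist_force: [0.3, 0.6, 0.2]
gripper_width: 0.0851
grasp_force: 0.0
time_s: 13.42
eef_pos: [0.4648, -0.0837, 0.0377]
eef_rot: [3.139, 0.001, 1.568]
wrist_force: [-0.5, 0.1, 5.5]
gripper_width: 0.061
grasp_force: 53.0
```

```bash
python3 -m crank '[{"linear":[0,0,-0.02],"rot":[0,0,0],"jaw":0.05},{"linear":[0,0,-0.05],"rot":[0,0,0],"jaw":0.05},{"linear":[0.03,0,-0.07],"rot":[0,0,0],"jaw":0.05},{"linear":[0.08,0,-0.08],"rot":[0,0,0],"jaw":0.05},{"linear":[0.13,0,-0.08],"rot":[0,0,0],"jaw":0.05}]' 50
python3 -m crank '[{"linear":[0.05,0,0],"rot":[0,0,0],"jaw":0.05},{"linear":[0.10,0,0],"rot":[0,0,0],"jaw":0.05},{"linear":[0.15,-0.01,0],"rot":[0,0,0],"jaw":0.05},{"linear":[0.20,-0.014,0],"rot":[0,0,0],"jaw":0.05},{"linear":[0.235,-0.014,0],"rot":[0,0,0],"jaw":0.05}]' 50
python3 -m crank '[{"linear":[0.019,0,0],"rot":[0,0,0],"jaw":0.05},{"linear":[0.019,0,0.01],"rot":[0,0,0],"jaw":0.05},{"linear":[0.019,0,0.03],"rot":[0,0,0],"jaw":0.05},{"linear":[0.019,0,0.05],"rot":[0,0,0],"jaw":0.05},{"linear":[0.019,0,0.05],"rot":[0,0,0],"jaw":0.05}]' 50
python3 -m crank '[{"linear":[0,0,0],"rot":[0,0,0],"jaw":0.05},{"linear":[0,0,0],"rot":[0,0,0],"jaw":0.05},{"linear":[0,0,0],"rot":[0,0,0],"jaw":0.05},{"linear":[0,0,0],"rot":[0,0,0],"jaw":0.05},{"linear":[0,0,0],"rot":[0,0,0],"jaw":0.05}]' 50
python3 snap.py w5
python3 -c "
from h import *
print(go([.449,.3003,.0365],1.57))"
```

```text
time_s: 14.05
eef_pos: [0.4651, 0.0477, 0.1177]
eef_rot: [3.138, 0.0, 1.566]
wrist_force: [0.7, 0.1, -0.8]
gripper_width: 0.0613
grasp_force: 54.8
time_s: 14.68
eef_pos: [0.45, 0.2839, 0.1163]
eef_rot: [3.141, -0.0, 1.57]
wrist_force: [1.9, -0.4, -0.5]
gripper_width: 0.0605
grasp_force: 54.8
time_s: 15.3
eef_pos: [0.4488, 0.2982, 0.0637]
eef_rot: [-3.136, 0.003, 1.566]
wrist_force: [-0.4, -0.2, -1.1]
gripper_width: 0.0605
grasp_force: 54.8
time_s: 15.92
eef_pos: [0.4509, 0.3009, 0.0664]
eef_rot: [3.141, -0.0, 1.568]
wrist_force: [-0.3, -0.2, -2.2]
gripper_width: 0.0608
grasp_force: 54.9
(array([-0.0006, -0.0019,  0.0299]), array([ 0.0001, -0.0001, -0.0021]))
```

View pics/w5.png

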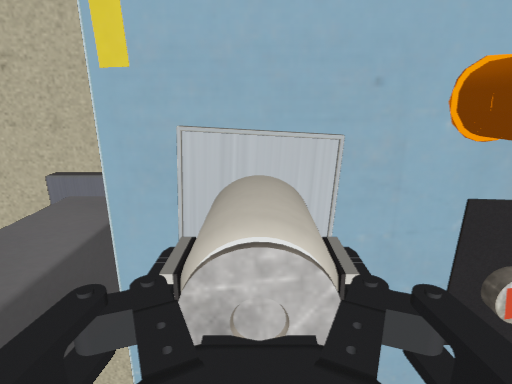

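The dispenser is held upright over the tray, and the tin stands on the mat at (505,300). I'm lowering it.

```bash
python3 -m crank '[{"linear":[-0.0005,-0.002,0.015],"rot":[0,0,0],"jaw":0.05},{"linear":[-0.0005,-0.002,0.024],"rot":[0,0,0],"jaw":0.05},{"linear":[-0.0005,-0.002,0.027],"rot":[0,0,0],"jaw":0.05},{"linear":[-0.0005,-0.002,0.029],"rot":[0,0,0],"jaw":0.05},{"linear":[-0.0005,-0.002,0.029],"rot":[0,0,0],"jaw":0.05}]' 50
python3 -m crank '[{"linear":[0,0,0],"rot":[0,0,0],"jaw":0.05},{"linear":[0,0,0],"rot":[0,0,0],"jaw":0.05},{"linear":[0,0,0],"rot":[0,0,0],"jaw":0.05},{"linear":[0,0,0],"rot":[0,0,0],"jaw":0.05},{"linear":[0,0,0],"rot":[0,0,0],"jaw":0.05}]' 50
```

```text
time_s: 16.6
eef_pos: [0.4487, 0.3003, 0.0378]
eef_rot: [-3.141, 0.0, 1.568]
wrist_force: [-2.4, -0.6, 3.0]
gripper_width: 0.0607
grasp_force: 55.5
time_s: 17.23
eef_pos: [0.4488, 0.3003, 0.0378]
eef_rot: [-3.141, 0.0, 1.568]
wrist_force: [-3.4, -2.1, 6.1]
gripper_width: 0.0608
grasp_force: 55.6
```

```bash
python3 -m crank '[{"linear":[0,0,0],"rot":[0,0,0],"jaw":0.065},{"linear":[0,0,0],"rot":[0,0,0],"jaw":0.075},{"linear":[0,0,0],"rot":[0,0,0],"jaw":0.085},{"linear":[0,0,0],"rot":[0,0,0],"jaw":0.085},{"linear":[0,0,-0.01],"rot":[0,0,0],"jaw":0.085}]' 50
python3 -m crank '[{"linear":[0,0,-0.04],"rot":[0,0,0],"jaw":0.085},{"linear":[0,0,-0.09],"rot":[0,0,0],"jaw":0.085},{"linear":[0,0,-0.13],"rot":[0,0,0],"jaw":0.085},{"linear":[-0.03,0.05,-0.15],"rot":[0,0,0],"jaw":0.085},{"linear":[-0.06,0.10,-0.15],"rot":[0,0,0],"jaw":0.085}]' 50
python3 -m crank '[{"linear":[-0.03,0.05,0],"rot":[0,0,0],"jaw":0.085},{"linear":[-0.06,0.10,0],"rot":[0,0,0],"jaw":0.085},{"linear":[-0.10,0.10,0],"rot":[0,0,0],"jaw":0.085},{"linear":[-0.10,0.10,0],"rot":[0,0,0],"jaw":0.085},{"linear":[-0.10,0.10,0],"rot":[0,0,0],"jaw":0.085}]' 50
python3 snap.py w6
```

```text
time_s: 17.85
eef_pos: [0.448, 0.2998, 0.0467]
eef_rot: [-3.139, 0.001, 1.568]
wrist_force: [-0.4, 0.2, 0.3]
gripper_width: 0.0848
grasp_force: 0.0
time_s: 18.48
eef_pos: [0.5514, 0.2405, 0.2018]
eef_rot: [3.134, -0.002, 1.57]
wrist_force: [-0.3, 1.4, -0.0]
gripper_width: 0.0849
grasp_force: 0.0
time_s: 19.1
eef_pos: [0.6483, 0.14, 0.1978]
eef_rot: [3.141, -0.001, 1.567]
wrist_force: [0.1, -0.1, 0.5]
gripper_width: 0.085
grasp_force: 0.0
```

View pics/w6.png

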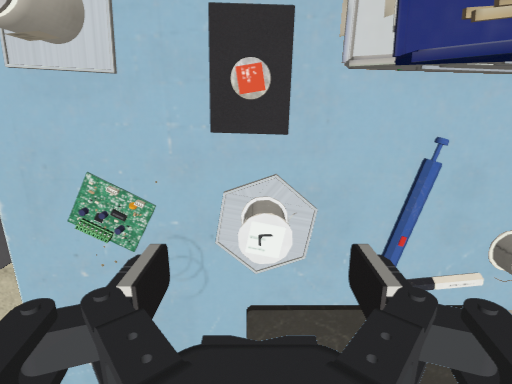

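The reel top is at (266,238), the hex plate is centred at about (266,223), and the tin stands on the mat at (250,78).

```bash
python3 - <<'E'
from seg import *
print("hex",*hull("w6",(210,165,325,280),low,.006))
for z in(.06,.065):print("reel",*hull("w6",(225,190,305,275),white,z))
im,c=load("w6")
print("tin",*hull("w6",(225,50,280,105),lambda s:s[...,2]>90,.02))
cv2.imwrite("pics/reel.png",cv2.resize(im[165:285,205:335],None,fx=5,fy=5,interpolation=cv2.INTER_CUBIC))
E
```

```text
hex [655.5  74.2] [655.5  74.3 124.2 110.7  19. ] [655.3  74.3  62.9]
reel [654.2  81.6] [654.1  81.7  33.4  33.8  78. ] [654.5  81.5  22.9]
reel [654.1  83.9] [654.   84.   32.8  33.2  78. ] [654.3  83.8  22.5]
tin [640.4 235.1] [640.2 235.2  37.6  39.1  89.7] [640.4 234.9  19.8]
```

View pics/reel.png

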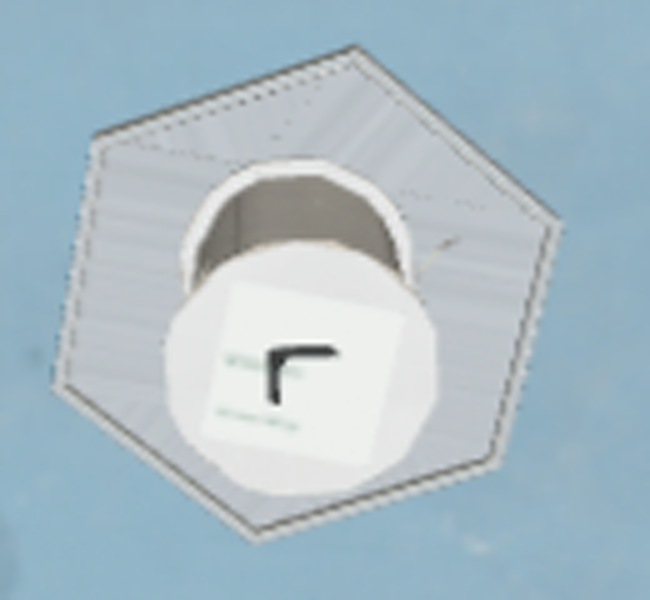

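Wire end at crop (450,240), pointing towards +x and slightly +y. So I'll turn the grip by about +60° to stay clear of it.

```bash
python3 - <<'E'
from seg import *
im,c=load("w6")
print(p2w(c,(265.3,238.3),.064),p2w(c,(264.4,219.6),.0065),p2w(c,(205+450/5,165+240/5),.01))
print(go([.6535,.081,.15],2.618))
E
```

```text
[0.6544 0.0849 0.064 ] [0.6546 0.0823 0.0065] [0.6893 0.0915 0.01  ]
(array([-0.0596,  0.0054,  0.0478]), array([ 0.0008, -0.0003, -1.0495]))
```

```bash
python3 -m crank '[{"linear":[-0.02,0.002,0.01],"rot":[0,0,-0.18],"jaw":0.085},{"linear":[-0.04,0.004,0.03],"rot":[0,0,-0.36],"jaw":0.085},{"linear":[-0.057,0.006,0.05],"rot":[0,0,-0.54],"jaw":0.085},{"linear":[-0.057,0.006,0.05],"rot":[0,0,-0.72],"jaw":0.085},{"linear":[-0.057,0.006,0.05],"rot":[0,0,-0.90],"jaw":0.085}]' 50
python3 -m crank '[{"linear":[0,0,0],"rot":[0,0,-0.15],"jaw":0.085},{"linear":[0,0,0.02],"rot":[0,0,-0.15],"jaw":0.085},{"linear":[0,0,0.04],"rot":[0,0,-0.15],"jaw":0.085},{"linear":[0,0,0.04],"rot":[0,0,-0.15],"jaw":0.085},{"linear":[0,0,0.04],"rot":[0,0,-0.15],"jaw":0.085}]' 50
python3 -m crank '[{"linear":[0,0,0],"rot":[0,0,0],"jaw":0.085},{"linear":[0,0,0],"rot":[0,0,0],"jaw":0.085},{"linear":[0,0,0],"rot":[0,0,0],"jaw":0.085},{"linear":[0,0,0],"rot":[0,0,0],"jaw":0.085},{"linear":[0,0,0],"rot":[0,0,0],"jaw":0.085}]' 50
python3 -c "
from h import *
print(go([.6545,.0835,.025],2.618))"
```

```text
time_s: 19.77
eef_pos: [0.6537, 0.0841, 0.1473]
eef_rot: [3.142, -0.0, 2.475]
wrist_force: [0.7, -0.1, 0.1]
gripper_width: 0.0851
grasp_force: 0.0
time_s: 20.4
eef_pos: [0.654, 0.0828, 0.1067]
eef_rot: [-3.141, -0.001, 2.617]
wrist_force: [0.0, 0.8, 0.7]
gripper_width: 0.0853
grasp_force: 0.0
time_s: 21.02
eef_pos: [0.6542, 0.0827, 0.1073]
eef_rot: [3.142, 0.0, 2.618]
wrist_force: [0.3, 1.6, -0.2]
gripper_width: 0.0849
grasp_force: 0.0
(array([0.0002, 0.0008, 0.0823]), array([ 0.0001,  0.0001, -0.0002]))
```

```bash
python3 -m crank '[{"linear":[0,0.001,0.03],"rot":[0,0,0],"jaw":0.085},{"linear":[0,0.001,0.06],"rot":[0,0,0],"jaw":0.085},{"linear":[0,0.001,0.082],"rot":[0,0,0],"jaw":0.085},{"linear":[0,0.001,0.082],"rot":[0,0,0],"jaw":0.085},{"linear":[0,0.001,0.082],"rot":[0,0,0],"jaw":0.085}]' 60
python3 -m crank '[{"linear":[0,0,0],"rot":[0,0,0],"jaw":0.065},{"linear":[0,0,0],"rot":[0,0,0],"jaw":0.055},{"linear":[0,0,0],"rot":[0,0,0],"jaw":0.045},{"linear":[0,0,0],"rot":[0,0,0],"jaw":0.045},{"linear":[0,0,0],"rot":[0,0,0],"jaw":0.045}]' 60
```

```text
time_s: 21.65
eef_pos: [0.6557, 0.0835, 0.0262]
eef_rot: [3.141, 0.002, 2.618]
wrist_force: [0.2, -0.0, -0.5]
gripper_width: 0.0853
grasp_force: 0.0
time_s: 22.28
eef_pos: [0.656, 0.0834, 0.027]
eef_rot: [3.14, 0.003, 2.618]
wrist_force: [0.3, -0.4, 7.1]
gripper_width: 0.0531
grasp_force: 64.1
```

```bash
python3 -m crank '[{"linear":[0,0,-0.02],"rot":[0,0,0],"jaw":0.045},{"linear":[0,0,-0.05],"rot":[0,0,0],"jaw":0.045},{"linear":[0,0,-0.08],"rot":[0,0,0],"jaw":0.045},{"linear":[0,0,-0.08],"rot":[0,0,0],"jaw":0.045},{"linear":[0,0,-0.08],"rot":[0,0,0],"jaw":0.045}]' 60
python3 - <<'E'
from h import *
c=r.camera_params("top"); im=r.snapshot("top"); cv2.imwrite("pics/top1.png",im); np.savez("pics/top1.npz",**c)
from seg import *
print("dish",*hull("top1",(290,205,340,255),low,.007)); print("tray",*hull("top1",(182,210,228,255),low,.007))
print(go([.461,-.0894,.105],2.618))
E
```

```text
time_s: 22.9
eef_pos: [0.6535, 0.0836, 0.104]
eef_rot: [-3.14, -0.002, 2.618]
wrist_force: [0.1, -0.2, -4.0]
gripper_width: 0.0533
grasp_force: 63.8
dish [460.8 -89.4] [461.  -89.4 104.3 100.4  89.8] [459.9 -89.7  53.5]
tray [447.5 302.2] [447.5 301.  106.1 105.1  86.9] [448.6 304.3  70.9]
(array([ 0.0797, -0.2458, -0.0011]), array([-0.002 , -0.0035, -0.0002]))
```

View pics/top1.png

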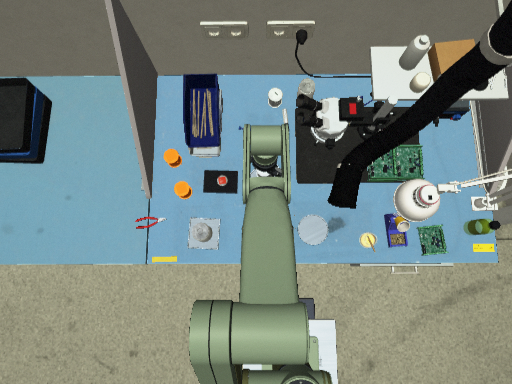

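Tool (arm) over the hex plate, dish empty at (313,230), dispenser on the tray (204,232), tin on the mat (221,181). The dish at (0.461,-0.0894) is confirmed. I'm carrying the reel there.

```bash
python3 -m crank '[{"linear":[0.01,-0.03,0],"rot":[0,0,0],"jaw":0.045},{"linear":[0.025,-0.075,0],"rot":[0,0,0],"jaw":0.045},{"linear":[0.04,-0.12,0],"rot":[0,0,0],"jaw":0.045},{"linear":[0.055,-0.165,0],"rot":[0,0,0],"jaw":0.045},{"linear":[0.068,-0.21,0],"rot":[0,0,0],"jaw":0.045}]' 60
python3 -m crank '[{"linear":[0.008,-0.025,0],"rot":[0,0,0],"jaw":0.045},{"linear":[0.012,-0.037,0.01],"rot":[0,0,0],"jaw":0.045},{"linear":[0.012,-0.037,0.03],"rot":[0,0,0],"jaw":0.045},{"linear":[0.012,-0.037,0.05],"rot":[0,0,0],"jaw":0.045},{"linear":[0.012,-0.037,0.05],"rot":[0,0,0],"jaw":0.045}]' 60
python3 -m crank '[{"linear":[0,0,0],"rot":[0,0,0],"jaw":0.045},{"linear":[0,0,0],"rot":[0,0,0],"jaw":0.045},{"linear":[0,0,0],"rot":[0,0,0],"jaw":0.045},{"linear":[0,0,0],"rot":[0,0,0],"jaw":0.045},{"linear":[0,0,0],"rot":[0,0,0],"jaw":0.045}]' 60
python3 - <<'E'
from h import *
print(go([.461,-.0894,.027],2.618))
im=r.snapshot("scene"); cv2.imwrite("pics/sc1.png",cv2.resize(im[60:260,200:460],None,fx=3,fy=3))
E
```

```text
time_s: 23.58
eef_pos: [0.4881, -0.0647, 0.1035]
eef_rot: [-3.141, -0.004, 2.618]
wrist_force: [0.1, -0.9, -2.2]
gripper_width: 0.0536
grasp_force: 64.1
time_s: 24.2
eef_pos: [0.4596, -0.089, 0.0525]
eef_rot: [-3.141, -0.007, 2.618]
wrist_force: [-0.6, 1.0, -2.3]
gripper_width: 0.0532
grasp_force: 64.2
time_s: 24.82
eef_pos: [0.462, -0.0904, 0.0555]
eef_rot: [3.142, 0.0, 2.618]
wrist_force: [0.3, -0.5, -2.3]
gripper_width: 0.0535
grasp_force: 64.3
(array([0.0014, 0.0003, 0.0285]), array([ 0.0001,  0.0004, -0.0003]))
```

View pics/sc1.png

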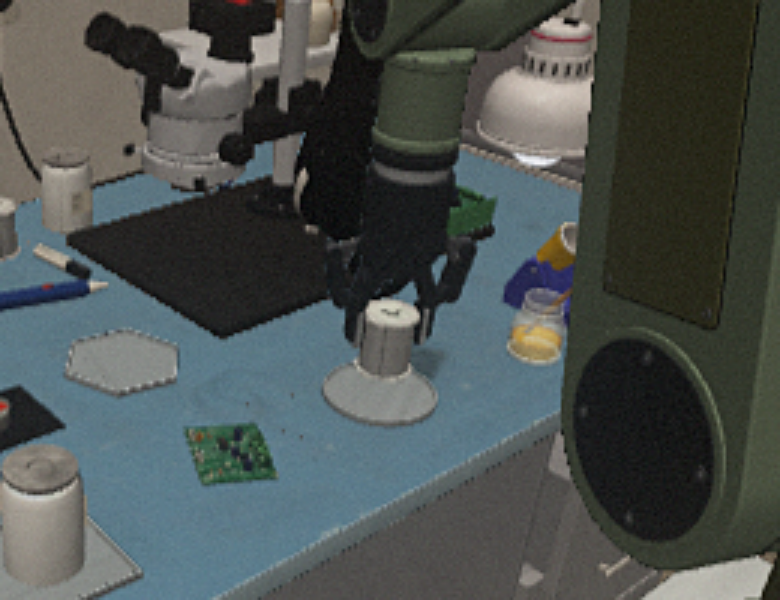

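The reel hangs upright over the dish at (390,345). The nozzle is behind the gripper and not touched. I'm lowering it.

```bash
python3 -m crank '[{"linear":[0.001,0,0.015],"rot":[0,0,0],"jaw":0.045},{"linear":[0.001,0,0.024],"rot":[0,0,0],"jaw":0.045},{"linear":[0.001,0,0.027],"rot":[0,0,0],"jaw":0.045},{"linear":[0.001,0,0.029],"rot":[0,0,0],"jaw":0.045},{"linear":[0.001,0,0.029],"rot":[0,0,0],"jaw":0.045}]' 60
python3 -m crank '[{"linear":[0,0,0],"rot":[0,0,0],"jaw":0.045},{"linear":[0,0,0],"rot":[0,0,0],"jaw":0.045},{"linear":[0,0,0],"rot":[0,0,0],"jaw":0.045},{"linear":[0,0,0],"rot":[0,0,0],"jaw":0.045},{"linear":[0,0,0],"rot":[0,0,0],"jaw":0.045}]' 60
```

```text
time_s: 25.5
eef_pos: [0.4605, -0.0896, 0.027]
eef_rot: [-3.141, -0.002, 2.618]
wrist_force: [-3.6, 1.3, 5.8]
gripper_width: 0.0533
grasp_force: 65.2
time_s: 26.12
eef_pos: [0.4605, -0.0896, 0.0269]
eef_rot: [-3.141, -0.002, 2.618]
wrist_force: [-4.0, 1.2, 6.0]
gripper_width: 0.0535
grasp_force: 65.2
```

```bash
python3 -m crank '[{"linear":[0,0,0],"rot":[0,0,0],"jaw":0.06},{"linear":[0,0,0],"rot":[0,0,0],"jaw":0.075},{"linear":[0,0,0],"rot":[0,0,0],"jaw":0.085},{"linear":[0,0,0],"rot":[0,0,0],"jaw":0.085},{"linear":[0,0,-0.01],"rot":[0,0,0],"jaw":0.085}]' 60
python3 -m crank '[{"linear":[0,0,-0.04],"rot":[0,0,0],"jaw":0.085},{"linear":[0,0,-0.09],"rot":[0,0,0],"jaw":0.085},{"linear":[0,0.01,-0.13],"rot":[0,0,0],"jaw":0.085},{"linear":[0,0.05,-0.15],"rot":[0,0,0.15],"jaw":0.085},{"linear":[0,0.10,-0.15],"rot":[0,0,0.3],"jaw":0.085}]' 60
python3 -c "
from h import *
print(go([.64,.20,.20],1.57))"
```

```text
time_s: 26.75
eef_pos: [0.4602, -0.0895, 0.0359]
eef_rot: [-3.141, -0.002, 2.618]
wrist_force: [-0.3, 0.4, 0.8]
gripper_width: 0.0848
grasp_force: 0.0
time_s: 27.38
eef_pos: [0.5135, -0.0033, 0.1901]
eef_rot: [3.137, 0.006, 2.311]
wrist_force: [1.1, -0.1, -0.7]
gripper_width: 0.0849
grasp_force: 0.0
(array([ 0.0648,  0.2305, -0.0093]), array([0.0061, 0.0041, 0.7407]))
```

```bash
python3 -m crank '[{"linear":[0.012,0.045,0],"rot":[0,0,0.15],"jaw":0.055},{"linear":[0.025,0.09,0],"rot":[0,0,0.3],"jaw":0.055},{"linear":[0.038,0.135,0],"rot":[0,0,0.45],"jaw":0.055},{"linear":[0.050,0.18,0],"rot":[0,0,0.6],"jaw":0.055},{"linear":[0.063,0.225,0],"rot":[0,0,0.74],"jaw":0.055}]' 40
python3 -m crank '[{"linear":[0,0,0],"rot":[0,0,0],"jaw":0.055},{"linear":[0,0,0],"rot":[0,0,0],"jaw":0.055},{"linear":[0,0,0],"rot":[0,0,0],"jaw":0.055},{"linear":[0,0,0],"rot":[0,0,0],"jaw":0.055},{"linear":[0,0,0],"rot":[0,0,0],"jaw":0.055}]' 40
python3 snap.py w7
python3 - <<'E'
from seg import *
im,c=load("w7"); u,v=w2p(c,(.6402,.2352,.02)).astype(int); print(u,v)
print("tin",*hull("w7",(u-38,v-32,u+38,v+32),lambda s:s[...,2]>90,.02))
print("hex",*hull("w7",(int(w2p(c,(.5855,.0745,0))[0])-5,int(w2p(c,(.655,.145,0))[1])-5,int(w2p(c,(.725,.0745,0))[0])+5,384),low,.006))
print(go([.6402,.2355,.006],1.57))
E
```

```text
time_s: 28.0
eef_pos: [0.6341, 0.1972, 0.187]
eef_rot: [3.141, 0.0, 1.573]
wrist_force: [0.7, -0.7, 0.5]
gripper_width: 0.055
grasp_force: 0.0
time_s: 28.62
eef_pos: [0.6333, 0.1951, 0.1866]
eef_rot: [3.141, 0.0, 1.577]
wrist_force: [-0.8, -0.1, 0.3]
gripper_width: 0.0552
grasp_force: 0.0
266 136
tin [640.3 235.5] [640.7 235.4  38.7  38.1   0.3] [640.2 235.5  19.9]
hex [658.9  11.6] [656.2  22.9 166.3 226.7   0.3] [656.3   8.1 128.9]
(array([0.0402, 0.0071, 0.1806]), array([ 0.0002, -0.    ,  0.0071]))
```

```bash
python3 -m crank '[{"linear":[0.02,0.007,0.03],"rot":[0,0,0],"jaw":0.055},{"linear":[0.04,0.007,0.08],"rot":[0,0,0],"jaw":0.055},{"linear":[0.04,0.007,0.13],"rot":[0,0,0],"jaw":0.055},{"linear":[0.04,0.007,0.14],"rot":[0,0,0],"jaw":0.055},{"linear":[0.04,0.007,0.14],"rot":[0,0,0],"jaw":0.055}]' 40
python3 -m crank '[{"linear":[0,0,0],"rot":[0,0,0],"jaw":0.055},{"linear":[0,0,0],"rot":[0,0,0],"jaw":0.055},{"linear":[0,0,0],"rot":[0,0,0],"jaw":0.055},{"linear":[0,0,0],"rot":[0,0,0],"jaw":0.055},{"linear":[0,0,0],"rot":[0,0,0],"jaw":0.055}]' 40
python3 -c "
from h import *
print(go([.6403,.2355,.0063],1.57))"
```

```text
time_s: 29.3
eef_pos: [0.6402, 0.2356, 0.0464]
eef_rot: [-3.141, 0.0, 1.577]
wrist_force: [0.1, 0.7, 0.2]
gripper_width: 0.0552
grasp_force: 0.0
time_s: 29.92
eef_pos: [0.6401, 0.2359, 0.0464]
eef_rot: [3.141, -0.0, 1.578]
wrist_force: [-0.3, 0.4, 0.6]
gripper_width: 0.0549
grasp_force: 0.0
(array([-0.0004,  0.0002,  0.0401]), array([ 0.0001, -0.0001,  0.0078]))
```

```bash
python3 -m crank '[{"linear":[0,0,0.02],"rot":[0,0,0],"jaw":0.055},{"linear":[0,0,0.035],"rot":[0,0,0],"jaw":0.055},{"linear":[0,0,0.04],"rot":[0,0,0],"jaw":0.055},{"linear":[0,0,0.04],"rot":[0,0,0],"jaw":0.055},{"linear":[0,0,0.04],"rot":[0,0,0],"jaw":0.055}]' 40
python3 -m crank '[{"linear":[0,0,0],"rot":[0,0,0],"jaw":0.04},{"linear":[0,0,0],"rot":[0,0,0],"jaw":0.03},{"linear":[0,0,0],"rot":[0,0,0],"jaw":0.03},{"linear":[0,0,0],"rot":[0,0,0],"jaw":0.03},{"linear":[0,0,0],"rot":[0,0,0],"jaw":0.03}]' 40
python3 -m crank '[{"linear":[0,0,-0.02],"rot":[0,0,0],"jaw":0.03},{"linear":[0,0,-0.05],"rot":[0,0,0],"jaw":0.03},{"linear":[-0.04,0.003,-0.06],"rot":[0,0,0],"jaw":0.03},{"linear":[-0.08,0.007,-0.06],"rot":[0,0,0],"jaw":0.03},{"linear":[-0.12,0.011,-0.06],"rot":[0,0,0],"jaw":0.03}]' 40
python3 -m crank '[{"linear":[-0.03,0.004,0],"rot":[0,0,0],"jaw":0.03},{"linear":[-0.041,0.004,0],"rot":[0,0,0],"jaw":0.03},{"linear":[-0.041,0.004,0.02],"rot":[0,0,0],"jaw":0.03},{"linear":[-0.041,0.004,0.04],"rot":[0,0,0],"jaw":0.03},{"linear":[-0.041,0.004,0.04],"rot":[0,0,0],"jaw":0.03}]' 40
python3 -m crank '[{"linear":[0,0,0],"rot":[0,0,0],"jaw":0.03},{"linear":[0,0,0],"rot":[0,0,0],"jaw":0.03},{"linear":[0,0,0],"rot":[0,0,0],"jaw":0.03},{"linear":[0,0,0],"rot":[0,0,0],"jaw":0.03},{"linear":[0,0,0],"rot":[0,0,0],"jaw":0.03}]' 40
python3 -c "
from h import *
print(go([.6555,.0742,.0073],1.578))"
```

```text
time_s: 30.55
eef_pos: [0.6406, 0.236, 0.0067]
eef_rot: [3.141, -0.0, 1.578]
wrist_force: [0.0, -1.0, 0.3]
gripper_width: 0.0549
grasp_force: 0.0
time_s: 31.18
eef_pos: [0.641, 0.2361, 0.0074]
eef_rot: [3.14, -0.0, 1.578]
wrist_force: [0.3, -0.9, 5.3]
gripper_width: 0.0369
grasp_force: 40.5
time_s: 31.8
eef_pos: [0.6517, 0.1151, 0.0672]
eef_rot: [3.141, 0.0, 1.578]
wrist_force: [0.9, 0.8, -0.5]
gripper_width: 0.0368
grasp_force: 40.3
time_s: 32.42
eef_pos: [0.6526, 0.0764, 0.022]
eef_rot: [-3.134, -0.0, 1.579]
wrist_force: [0.7, -0.2, -0.8]
gripper_width: 0.0362
grasp_force: 40.3
time_s: 33.05
eef_pos: [0.6563, 0.075, 0.0266]
eef_rot: [3.141, 0.0, 1.578]
wrist_force: [0.3, -0.4, 0.0]
gripper_width: 0.0367
grasp_force: 40.3
(array([-0.0008, -0.0008,  0.0193]), array([ 0.0004,  0.    , -0.0003]))
```

```bash
python3 -m crank '[{"linear":[-0.001,-0.001,0.01],"rot":[0,0,0],"jaw":0.03},{"linear":[-0.001,-0.001,0.016],"rot":[0,0,0],"jaw":0.03},{"linear":[-0.001,-0.001,0.0185],"rot":[0,0,0],"jaw":0.03},{"linear":[-0.001,-0.001,0.0185],"rot":[0,0,0],"jaw":0.03},{"linear":[-0.001,-0.001,0.0185],"rot":[0,0,0],"jaw":0.03}]' 40
python3 -m crank '[{"linear":[0,0,0],"rot":[0,0,0],"jaw":0.03},{"linear":[0,0,0],"rot":[0,0,0],"jaw":0.03},{"linear":[0,0,0],"rot":[0,0,0],"jaw":0.03},{"linear":[0,0,0],"rot":[0,0,0],"jaw":0.045},{"linear":[0,0,0],"rot":[0,0,0],"jaw":0.055}]' 40
python3 -m crank '[{"linear":[0,0,0],"rot":[0,0,0],"jaw":0.055},{"linear":[0,0,0],"rot":[0,0,0],"jaw":0.055},{"linear":[0,0,-0.02],"rot":[0,0,0],"jaw":0.055},{"linear":[0,0,-0.06],"rot":[0,0,0],"jaw":0.055},{"linear":[0,0,-0.11],"rot":[0,0,0],"jaw":0.055}]' 40
python3 -m crank '[{"linear":[0,-0.04,-0.05],"rot":[0,0,0],"jaw":0.055},{"linear":[0,-0.09,-0.10],"rot":[0,0,0],"jaw":0.055},{"linear":[0,-0.14,-0.15],"rot":[0,0,0],"jaw":0.055},{"linear":[0,-0.14,-0.15],"rot":[0,0,0],"jaw":0.055},{"linear":[0,-0.14,-0.15],"rot":[0,0,0],"jaw":0.055}]' 40
python3 snap.py w8
python3 - <<'E'
from seg import *
im=r.snapshot("scene"); cv2.imwrite("pics/sc2.png",im)
im=r.snapshot("top"); np.savez("pics/top2.npz",**r.camera_params("top")); cv2.imwrite("pics/top2.png",im)
E
```

```text
time_s: 33.67
eef_pos: [0.6548, 0.0739, 0.0084]
eef_rot: [-3.14, 0.0, 1.578]
wrist_force: [-3.1, 0.4, 6.1]
gripper_width: 0.0364
grasp_force: 40.8
time_s: 34.3
eef_pos: [0.655, 0.074, 0.0073]
eef_rot: [-3.141, -0.0, 1.578]
wrist_force: [-0.4, -0.6, -0.9]
gripper_width: 0.0551
grasp_force: 0.0
time_s: 34.92
eef_pos: [0.6546, 0.074, 0.1191]
eef_rot: [-3.14, -0.0, 1.578]
wrist_force: [0.7, -0.2, 0.9]
gripper_width: 0.055
grasp_force: 0.0
time_s: 35.55
eef_pos: [0.5158, 0.0731, 0.2698]
eef_rot: [3.137, 0.0, 1.578]
wrist_force: [-0.2, -0.2, 0.7]
gripper_width: 0.055
grasp_force: 0.0
```

View pics/w8.png

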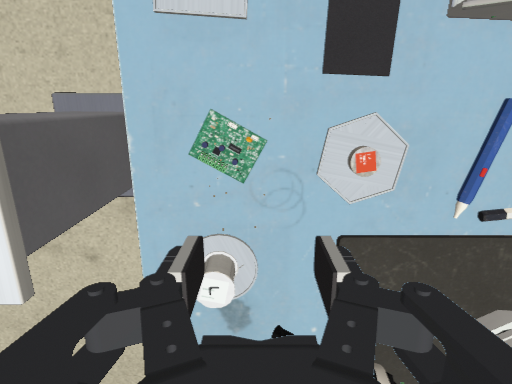

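View pics/sc2.png

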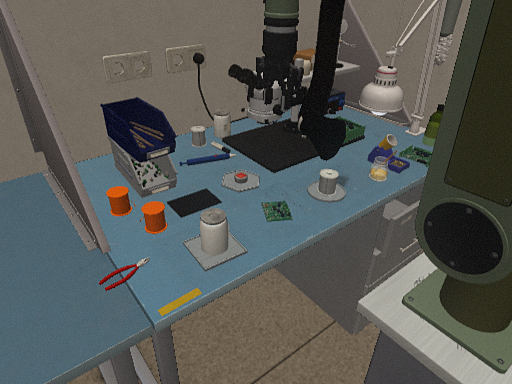

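Everything is upright: tin on the hex plate (365,160), reel on the dish (215,290 / scene 327,183), dispenser on the tray (scene 213,235). The bystanders haven't moved. Next comes a quick check of the centring, then the hand-in.

```bash
python3 - <<'E'
from seg import *
im,c=load("w8")
print("tin red",*hull("w8",(340,140,392,185),red,.021)[:1],"hex",*hull("w8",(312,107,412,207),low,.006)[:1])
print("reel",p2w(c,(215.5,290.5),.065))
im2,c2=load("top2"); print("disp",p2w(c2,(204.2,231.5),.088),"px of tray centre at .088",w2p(c2,(.449,.3003,.088)))
h=cv2.cvtColor(im2,cv2.COLOR_BGR2HSV); print("board",*hull("w8",(180,100,275,190),green,.003)[1:2])
s=r.read_state(); print(s["time_s"],s["eef_pos"],np.abs(s["dq"]).max())
print(r.hand_in())
E
```

```text
tin red [654.2  72.8] hex [654.7  73.2]
reel [ 0.4617 -0.088   0.065 ]
disp [0.4455 0.2871 0.088 ] px of tray centre at .088 [200.3125 230.477 ]
board [461.5  93.   62.3  56.7  61.8]
35.7 [0.5152 0.0729 0.266 ] 0.01921214354929253
the job is handed in; nothing more can be done
None
```

The job is handed in at 35.7 s of the 104 s allowed: all three stand upright on their places, with tin and reel within about 2 mm of the middle. The dispenser was released at the measured tray centre, but my one later check, a rough top-camera pixel, read 13 mm off; I didn't follow it up.

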